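Lay out two cooking-class kits

TASK

Make up the two kits for the cooking class. The lemon-drink kit goes in the wider tray, the one with the long slot: the peeler flat in the slot, the lemon in one square compartment and the shot glass standing in the other; the dressing kit goes in the narrower two-compartment tray: the garlic bulb standing root down in one compartment and the pepper shaker standing in the other. Set each thing down, without dropping it, near the middle of its compartment, either way round, and leave the dropper bottle and the red-capped spice jar standing where they are.

Things in the scene. Friction and masses are not known exactly. Their poses are not given: they have to be found in the camera images.
- slot_tray: light wooden tray, fixed to the table, 8 mm high overall with a 3 mm floor, so its 6 mm wide walls and ribs stand 5 mm above the floor. Origin: centre of its underside, x along its 202 mm length, y across, z up. It is 144 mm wide in y. The long slot is 190 x 40 mm, centred at x 0, y +46 mm, running along x; two compartments, each 92 mm (x) by 86 mm (y), are centred at x -49 and +49 mm, y -23 mm.
- plain_tray: light wooden tray, fixed to the table, 8 mm high overall with a 3 mm floor, so its 6 mm wide walls and ribs stand 5 mm above the floor. Origin: centre of its underside, x along its 202 mm length, y across, z up. It is 98 mm wide in y. No slot: only two compartments, each 92 mm (x) by 86 mm (y), centred at x -49 and +49 mm, y 0.
- lemon: yellow lemon lying on its side, 66 mm long (its x), 51 mm across and high, about 80 g. Origin: centre of its underside as it lies at the start, z up. It can roll. Grasp it across its y at mid height.
- lemon_center (a point): centre of the lemon, 25.5 mm above its underside as it lies at the start.
- garlic: pale garlic bulb standing root down with its neck up, 58 mm across, 57 mm high, about 40 g. Origin: centre of its underside, z up. Fullest at 20 to 35 mm height.
- shot_glass: clear empty shot glass standing mouth up, 63 mm high, 50 mm across the mouth, 38 mm at the foot, about 70 g. Origin: centre of its underside, z up.
- pepper_shaker: pepper shaker standing upright, grey, rounded, with holes in its domed cap, 44 mm across, 90 mm high, about 100 g. Origin: centre of its underside, z up. Grasp at about 55 mm height.
- peeler: peeler lying flat, 170 mm long, 80 g. Yellow handle 24 wide, 17 thick, x -85 to +20 mm; steel blade 14 wide, x +20 to +85. Origin: mid-length, underside; x to the blade tip, z up. Rests on its handle, blade tip raised 0.075 rad. Handle sides are fullest 6 to 10 mm up and curve in above 12. Grasp at x -33 (centre of mass), fingertips 5 to 7 mm up: in the slot this just clears the walls.
- aroma_bottle: brown dropper bottle with a black dropper cap, 33 mm across, 102 mm high; not part of a kit, loose, stays where it stands. Origin: centre of its underside.
- spice_b: spice jar with red cap, 41 mm across, 105 mm high; not part of a kit, loose, stays where it stands. Origin: centre of its underside.
Things that resemble listed ones, but are neither listed nor needed, are in the scene too. Leave any blue look-alike of the garlic alone.

How it is judged:
By the outcome, as a careful person would: the job done as asked, in the order asked, and still so for the second after the job is handed in, with the robot touching nothing.
It also fails if it takes over 128 s, if anything falls off the work surface, if the arm or the gripper's body presses on something with over 40 N, if the wrist force passes 120 N, or if a joint passes its speed limit or range.

ROBOT

A 6-joint arm with a two-finger parallel gripper is mounted at the origin on the work surface; the furniture and walls round the work are solid. World frame = base frame: x ahead of the robot, y to its left, z up, the work surface at z = 0. Lengths are in m, angles in rad, forces in N, time in s.
With the tool pointing down it reaches from about 0.225 to 0.875 m from the base axis. Payload 3.4 kg.
Tool frame: the origin (TCP) lies between the finger pads; the fingertips stand 22 mm ahead of it and the grasp point (between the pads) lies 3 mm ahead of it (manip.finger_overhang is the distance from the TCP to the fingertips, in m); z points along the fingers, y is the line along which they close (so a half turn about z gives the same grasp; the last joint's range is limited). The gripper opens to 85 mm and grips with 20 to 120 N. Pads are 22 mm wide; open, the fingers measure 114 mm over their backs; the gripper's body (76 mm by 85 mm) begins 54 mm behind the grasp point. The pads swing forward as they close: fully open they stand 13 mm farther back than shut.
Start: joints at [-1.38, 0.276, 1.505, -0, 1.361, -0.121], TCP at [0.176, -0.547, 0.253] pointing down, gripper open.
Joint ranges: [-2.89, 2.89], [-0.75, 2.08], [0.22, 2.7], [-1.18, 4.32], [0.11, 2.71], [-2.7, 2.7]. Speed limits (rad/s): [2.57, 2.57, 3.14, 3.14, 3.14, 3.14].

INTERFACE

Orientations are given as a unit quaternion [w, x, y, z].
In Python, from rig import get_state, eyes, order, manip gives the robot as it stands.
- The arm moves only by the tool drive_tool, never from a script. Its argument "rows" is a list of rows, each a list of 4 numbers: the shift along the tool's x, y, z in units of 25 mm (1.0 is 25 mm), then the turn about the tool's z in units of 6 degrees (1.0 is 6 degrees). A call has exactly 8 rows; each row is the pose to reach, as a shift and turn from the pose commanded when the call began, along the tool's axes at that moment; what a row does not reach only later rows make up. A row lasts 1/12 s, in which the tool goes at most 41.7 mm and 7.16 degrees, less where a joint would pass 70% of its speed; a pose out of reach is approached as far as the arm can. A call with a gripper value outside its range is refused whole. "grip" is the finger opening in mm, from 0 to 85.4, set as the call begins (left out, the last holds). The fingers move at their own pace and stop on an object; "newtons" is the grip in N (left out, the last holds). Time passes only in rows, so rows that repeat a pose let the fingers close, or fill a call up. It gives the time, the measured TCP pose, the force, the opening and the grip force at its end, in the units of the state.
- get_state(): the state, without advancing time (a new reading comes with each control period).
- eyes.get_image(name): name is "side" or "top" or "wrist"; returns (picture, depth): 420x560x3 uint8, red, green, blue; 420x560 float32, m along the optical axis (not along the pixel's ray), 0 where there is no reading.
- eyes.camera_info(name): a dict with "fx", "fy", "cx", "cy" (pixels), "R" (3x3) and "t" (3): a world point X has camera coordinates R X + t. Camera axes: x right, y down, z forward; pixel columns grow to the right and rows downward; lengths in m; the calibration is good to about 2 mm. A picture is of the moment at which its call begins: read the wrist's pose just before it. camera_info takes no time and is no camera call; for the wrist camera it gives the pose at the moment of the call.
- order.sign_off(): hands the job in; it is judged then, once.
The state is a dict: "clock": time; "qpos": joint angles; "qd": joint speeds; "effort": joint torques, N m; "position": TCP position; "ee_rot": TCP orientation; "contact_force": force on the tool from outside, world axes, zero at the start; "moment": the same for the moment, N m; "width": finger opening in m; "gripper_force": force on a finger pad.
Only numpy, scipy, OpenCV 4.12 (cv2) and the standard library are available. Lean on these libraries where they do the work, as an engineer would, in place of code of your own. Each camera call takes 0.05 s, during which the arm holds its last target. There are 200 camera calls.

## Working session

There is one attempt and no reset: what is moved stays moved. The work goes in short steps, Python scripts to look and compute and a tool call to move; the robot and the scene stay as the last step left them, time stands still between calls to the robot, and variables do not carry over. Pictures are saved under pics/ and viewed, at most 14 in all, crops included, and the job is handed in when it is done.

Besides the shell and the picture viewer there is one more tool, called as a command line: name --pt "numbers of a row" for each row, then --argument value for the rest. drive_tool: Moves the arm, as the interface text tells. Its arguments: {"type":"object","properties":{"rows":{"type":"array","items":{"type":"array","items":{"type":"number"}}},"grip":{"type":"number"},"newtons":{"type":"number"}},"required":["rows"]}

```bash
ls; mkdir -p pics
python3 - <<'E'
from rig import get_state, eyes, order, manip
import cv2,numpy as np
print(get_state())
for n in ("top","side"):
    p,d=eyes.get_image(n); cv2.imwrite(f"pics/{n}0.png",p[...,::-1]); np.savez(f"{n}0.npz",p=p,d=d)
    c=eyes.camera_info(n); print(n,c,(d>0).mean())
E
```

```text
pics
{'clock': 0.0, 'qpos': array([-1.37998358e+00,  2.76601369e-01,  1.50614805e+00, -1.07855087e-05,
        1.36066433e+00, -1.20950739e-01]), 'qd': array([ 0.00321473,  0.00031976, -0.00046056, -0.00084403,  0.00064032,
        0.00117326]), 'effort': array([-1.48771753e-03, -4.16775656e+01, -2.45804965e+01, -3.56933442e-04,
        1.09767247e-02, -1.25025664e-05]), 'position': array([ 0.17630011, -0.54679752,  0.25243008]), 'ee_rot': array([-9.09809179e-04,  9.87874439e-01,  1.55252261e-01, -3.70698030e-05]), 'contact_force': array([-0.3902359 , -0.21927521,  0.52139061]), 'moment': array([-0.00613609, -0.01362943,  0.00295642]), 'gripper_force': 0.0, 'width': 0.08528969413799004}
top {'fx': 446.351430578709, 'fy': 446.351430578709, 'cx': 279.7293360231363, 'cy': 214.10564073154293, 'R': array([[ 0.0192917 , -0.99974811, -0.0114691 ],
       [-0.98712967, -0.01722426, -0.15899165],
       [ 0.15875405,  0.01438871, -0.98721331]]), 't': array([-0.07928197,  0.49682296,  1.01585727])} 0.9960884353741497
side {'fx': 433.369501449189, 'fy': 433.369501449189, 'cx': 293.9826365086746, 'cy': 207.69534236331222, 'R': array([[-0.86572287, -0.50052017, -0.00186367],
       [-0.28953343,  0.50382073, -0.8138397 ],
       [ 0.40828215, -0.70402005, -0.58108645]]), 't': array([0.39713944, 0.22067382, 0.92898031])} 0.9959268707482993
```

View pics/top0.png

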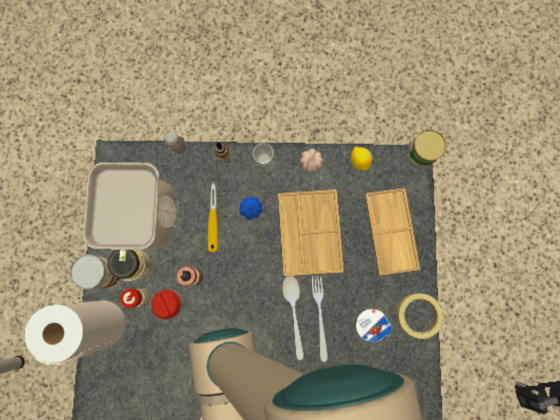

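View pics/side0.png

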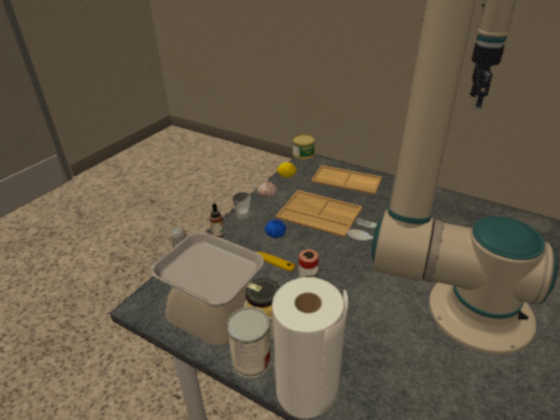

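Top view: shaker at (174,141), dropper bottle (221,150), shot glass (263,153), pale garlic (312,159), blue look-alike (251,207), lemon (361,158), peeler (213,217), slot tray (311,232) with its slot on the left, plain tray (393,231). There are two red-topped things, at (131,297) and (165,304), and a third jar at (188,275). I'll leave all three alone. Garlic candidates are (312,159), which is pale, and (251,207), which is blue. The pale one fits.

```bash
cat > h.py <<'E'
import numpy as np, cv2
from rig import get_state, eyes, order, manip
def world(d,c):
    v,u=np.mgrid[:d.shape[0],:d.shape[1]]
    X=np.stack([(u-c['cx'])/c['fx']*d,(v-c['cy'])/c['fy']*d,d],-1)
    W=(X-c['t'])@c['R']; W[d<=0]=np.nan; return W
def proj(P,c):
    X=np.asarray(P)@c['R'].T+c['t']; return X[...,:2]/X[...,2:]*[c['fx'],c['fy']]+[c['cx'],c['cy']]
def load(n):
    z=np.load(n+'0.npz'); return z['p'],z['d'],world(z['d'],eyes.camera_info(n))
E
python3 - <<'E'
from h import *
np.set_printoptions(precision=4,suppress=True)
C=dict(shaker=(174,141),aroma=(221,150),glass=(263,153),garlic=(312,159),lemon=(361,158),blue=(251,207),peeler=(213,217),slot=(311,232),plain=(393,231),redA=(131,297),redB=(165,304),jarC=(188,275),can=(428,148),tub=(125,205))
pt,dt,Wt=load('top'); ps,ds,Ws=load('side')
cs=eyes.camera_info('side')
print('table z top/side', np.nanmedian(Wt[300:350,230:270,2]), np.nanmedian(Ws[190:200,380:400,2]),np.nanmedian(Wt[180:260,350:362,2]))
for k,(u,v) in C.items():
    P=Wt[v,u]; 
    for n,W in(('top',Wt),('side',Ws)):
        m=(np.hypot(W[...,0]-P[0],W[...,1]-P[1])<.05)&(W[...,2]>.012)
        if m.sum()<5: print(k,n,P,'few');continue
        q=W[m]; print(k,n,P,m.sum(),'min',q.min(0),'max',q.max(0),'mid',(q.min(0)+q.max(0))[:2]/2)
big=cv2.resize(pt[125:285,155:425,::-1],None,fx=2.9,fy=2.9,interpolation=cv2.INTER_CUBIC); cv2.imwrite('pics/crop1.png',big)
E
```

```text
table z top/side 0.0011130829421675881 0.002435353730140351 3.490177808477503e-05
shaker top [0.6586 0.1784 0.0858] 364 min [0.6455 0.165  0.0121] max [0.6834 0.2048 0.092 ] mid [0.6645 0.1849]
shaker side [0.6586 0.1784 0.0858] 208 min [0.6498 0.1742 0.039 ] max [0.681  0.2067 0.0905] mid [0.6654 0.1905]
aroma top [0.6432 0.0703 0.071 ] 233 min [0.6301 0.0574 0.0122] max [0.6609 0.089  0.1037] mid [0.6455 0.0732]
aroma side [0.6432 0.0703 0.071 ] 331 min [0.6304 0.0605 0.0126] max [0.6644 0.0925 0.1012] mid [0.6474 0.0765]
glass top [ 0.6545 -0.0254  0.0151] 356 min [ 0.615  -0.0517  0.0124] max [ 0.6632 -0.0022  0.0681] mid [ 0.6391 -0.0269]
glass side [ 0.6545 -0.0254  0.0151] 365 min [ 0.6154 -0.0532  0.0124] max [ 0.6647 -0.0009  0.0648] mid [ 0.64   -0.0271]
garlic top [ 0.6314 -0.1448  0.0483] 393 min [ 0.6058 -0.1709  0.0177] max [ 0.662  -0.1167  0.0586] mid [ 0.6339 -0.1438]
garlic side [ 0.6314 -0.1448  0.0483] 248 min [ 0.6063 -0.1666  0.0128] max [ 0.6614 -0.1147  0.0571] mid [ 0.6339 -0.1406]
lemon top [ 0.6347 -0.261   0.0518] 415 min [ 0.6104 -0.2892  0.0198] max [ 0.
[... 1141 characters left out ...]
.187  0.0479] few
jarC top [0.3501 0.125  0.1074] 418 min [0.3286 0.1102 0.0135] max [0.369  0.1519 0.1116] mid [0.3488 0.1311]
jarC side [0.3501 0.125  0.1074] 515 min [0.3273 0.1121 0.0451] max [0.3693 0.1531 0.1083] mid [0.3483 0.1326]
can top [ 0.6619 -0.4206  0.0517] 977 min [ 0.6298 -0.4595  0.0121] max [ 0.7053 -0.3847  0.0615] mid [ 0.6675 -0.4221]
can side [ 0.6619 -0.4206  0.0517] 438 min [ 0.6299 -0.4653  0.0121] max [ 0.7064 -0.3785  0.0622] mid [ 0.6682 -0.4219]
tub top [0.502  0.2741 0.1062] 1548 min [0.4524 0.2245 0.1006] max [0.5503 0.3238 0.1122] mid [0.5014 0.2742]
tub side [0.502  0.2741 0.1062] 1329 min [0.4521 0.2247 0.1025] max [0.5515 0.323  0.1093] mid [0.5018 0.2739]
```

View pics/crop1.png

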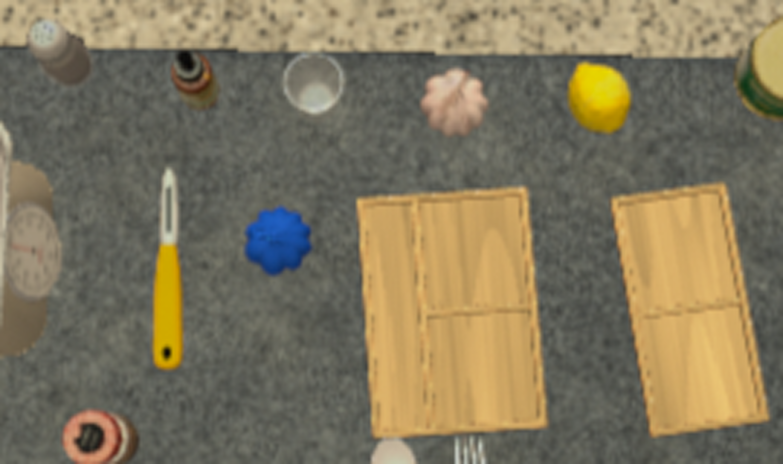

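```bash
cat >> h.py <<'E'
def onplane(uv,c,z):
    uv=np.asarray(uv,float); r=np.c_[(uv[:,0]-c['cx'])/c['fx'],(uv[:,1]-c['cy'])/c['fy'],np.ones(len(uv))]@c['R']
    o=-c['t']@c['R']; return (o+r*((z-o[2])/r[:,2])[:,None])[:,:2]
def blob(p,lo,hi,roi=None):
    m=cv2.inRange(cv2.cvtColor(p,cv2.COLOR_RGB2HSV),lo,hi)
    if roi is not None:
        k=np.zeros_like(m); x0,y0,x1,y1=roi; k[y0:y1,x0:x1]=1; m*=k
    n,l,s,ce=cv2.connectedComponentsWithStats(m); i=1+np.argmax(s[1:,4]); return l==i
def rect(m,c,z):
    v,u=np.nonzero(m); w=onplane(np.c_[u,v],c,z)
    (cx,cy),(a,b),t=cv2.minAreaRect((w*1000).astype(np.float32))
    if a<b:a,b,t=b,a,t+90
    return cx/1000,cy/1000,a,b,(t+90)%180-90
E
python3 - <<'E'
from h import *
np.set_printoptions(precision=4,suppress=True)
print(dir(manip)); print(manip.finger_overhang)
pt,dt,Wt=load('top');c=eyes.camera_info('top')
hsv=cv2.cvtColor(pt,cv2.COLOR_RGB2HSV)
for k in [(311,250),(393,231),(213,235),(361,158)]: print(k,hsv[k[1],k[0]])
for n,lo,hi,roi,z in(('slot',(8,60,90),(25,200,255),(270,180,350,282),.008),('plain',(8,60,90),(25,200,255),(360,180,425,282),.008),('peelerhandle',(15,170,80),(32,255,255),(195,170,230,260),.009),('lemon',(18,150,60),(35,255,255),(340,140,385,180),.0255)):
    m=blob(pt,lo,hi,roi); print(n,m.sum(),rect(m,c,z))
    if n in('peelerhandle','lemon'):
        v,u=np.nonzero(m); w=onplane(np.c_[u,v],c,z); e,V=np.linalg.eigh(np.cov(w.T)); print(w.mean(0),np.sqrt(e)*1000,np.degrees(np.arctan2(V[1,1],V[0,1])))
    # heights
    print(' z med',np.nanmedian(Wt[m][:,2]))
v,u=np.nonzero(blob(pt,(15,170,80),(32,255,255),(195,170,230,260)))
E
```

```text
['MotionError', '__class__', '__delattr__', '__dict__', '__dir__', '__doc__', '__eq__', '__format__', '__ge__', '__getattribute__', '__getstate__', '__gt__', '__hash__', '__init__', '__init_subclass__', '__le__', '__lt__', '__module__', '__ne__', '__new__', '__reduce__', '__reduce_ex__', '__repr__', '__setattr__', '__sizeof__', '__str__', '__subclasshook__', '__weakref__', 'finger_overhang']
0.022
(311, 250) [ 18 133 188]
(393, 231) [ 18 137 188]
(213, 235) [ 25 255 208]
(361, 158) [ 28 239 226]
slot 5108 (0.46156619262695314, -0.14420034790039063, 204.9082489013672, 146.59646606445312, 4.860378265380859)
 z med 0.003680980793093072
plain 3569 (0.46791360473632815, -0.3415567016601562, 204.92274475097656, 102.00022888183594, 8.9667387008667)
 z med 0.0036832283602805803
peelerhandle 377 (0.4603781433105469, 0.09237039947509766, 100.38001251220703, 21.893848419189453, 2.571932554244995)
[0.4579 0.0924] [ 6.5506 27.9661] -177.54496779737426
 z med 0.013487553161747323
lemon 410 (0.6413663330078125, -0.2655175170898437, 58.05583190917969, 48.72963333129883, -0.3463287353515625)
[ 0.6419 -0.2655] [12.8704 15.6173] -162.45287892505928
 z med 0.043076383062943154
```

Crop 1 confirms the pale garlic at crop (454,102), with the blue look-alike at (278,240). The slot is on the +y side of the wider tray. Next I'll move over the peeler and refine with the wrist camera.

```bash
cat >> h.py <<'E'
from scipy.spatial.transform import Rotation as Rn
def pose():
    s=get_state(); q=s['ee_rot']; R=Rn.from_quat([q[1],q[2],q[3],q[0]]).as_matrix(); return s,s['position'],R
def plan(x,y,z,phi=None):
    """units to bring TCP to x,y,z with tool x axis (mod 180) at phi degrees"""
    s,p,R=pose(); d=R.T@(np.array([x,y,z])-p)/.025
    cur=np.degrees(np.arctan2(R[1,0],R[0,0])); t=0
    if phi is not None: t=(cur-phi+90)%180-90
    print('clk %.2f'%s['clock'],'pos',p.round(4),'phi %.2f'%cur,'tilt',R[:,2].round(3),'q6 %.2f'%s['qpos'][5],'w %.4f'%s['width'],'->',d.round(3),'turn %.2f deg = %.3f u'%(t,t/6))
E
python3 -c "
from h import *
plan(.459,.0925,.25,2.5)
p,d=eyes.get_image('wrist'); cv2.imwrite('pics/w0.png',p[...,::-1]);c=eyes.camera_info('wrist');print(c)
s,P,R=pose(); print('cam in tool',R.T@(-c['R'].T@c['t']-P), c['R']@R)
W=(world(d,c)-P)@R; np.savez('w0.npz',W=W); m=(d>0)&(W[...,2]<.1); print(m.sum()); v,u=np.nonzero(m); print(u.min(),u.max(),v.min(),v.max()); q=W[m]
for a in range(-80,81,10):
  k=(q[:,1]*1000>=a)&(q[:,1]*1000<a+10)
  if k.any(): print(a,k.sum(),q[k].min(0).round(4),q[k].max(0).round(4))
"
```

```text
clk 0.10 pos [ 0.1763 -0.5468  0.2525] phi 17.86 tilt [-0.     0.002 -1.   ] q6 -0.12 w 0.0857 -> [ 18.608 -20.872   0.139] turn 15.36 deg = 2.561 u
{'fx': 333.58816245152826, 'fy': 333.58816245152826, 'cx': 276.40461773424147, 'cy': 210.33002390496964, 'R': array([[ 0.30589952, -0.95206326, -0.00101327],
       [-0.90136227, -0.28995156,  0.32167397],
       [-0.30654777, -0.09748659, -0.94684995]]), 't': array([-0.57452861, -0.04123108,  0.38074745])}
cam in tool [ 0.08290153  0.00016242 -0.12053713] [[-9.27926629e-04  9.99999506e-01 -3.56403871e-04]
 [-9.46798509e-01 -9.93259863e-04 -3.21825414e-01]
 [-3.21825609e-01  3.88122824e-05  9.46798963e-01]]
37239
0 559 276 419
-80 467 [-0.007  -0.0747 -0.0546] [ 0.0133 -0.07   -0.0361]
-70 4334 [-0.0123 -0.07   -0.0639] [ 0.0149 -0.06   -0.033 ]
-60 2933 [-0.0122 -0.06   -0.0634] [ 0.0145 -0.05    0.0023]
-50 4446 [-0.0122 -0.05   -0.0573] [ 0.0174 -0.04    0.01  ]
-40 2016 [ 0.0061 -0.04   -0.0674] [ 0.0186 -0.03   -0.0393]
-30 1664 [ 0.0085 -0.03   -0.0677] [ 0.0187 -0.02   -0.0508]
-20 1299 [ 0.0081 -0.02   -0.0683] [ 0.0189 -0.01   -0.0498]
-10 1326 [ 0.0085 -0.01   -0.063 ] [ 0.0125 -0.0002 -0.05  ]
0 1345 [ 0.0086  0.     -0.0632] [ 0.0127  0.01   -0.0497]
10 1313 [ 0.0082  0.01   -0.0678] [ 0.0186  0.02   -0.0495]
20 1631 [ 0.0079  0.02   -0.0677] [ 0.0184  0.03   -0.0508]
30 2031 [ 0.0062  0.03   -0.0673] [ 0.0187  0.04   -0.04  ]
40 4451 [-0.0117  0.04   -0.0578] [0.0178 0.05   0.01  ]
50 2791 [-0.0124  0.05   -0.0631] [0.0145 0.06   0.0024]
60 4604 [-0.0127  0.06   -0.0639] [ 0.0147  0.07   -0.0323]
70 588 [-0.0069  0.07   -0.0573] [ 0.0134  0.0745 -0.0364]
```

drive_tool --pt "-1.5 -1.5 0 0" --pt "-3 -3 0 0" --pt "-4 -4.5 0 0" --pt "-5 -6 0 0" --pt "-6 -8 0 0" --pt "-6 -9 0 0" --pt "-6 -10 0 0" --pt "-6 -10 0 0" --grip 85

```text
clock: 0.82
position: [-0.0443, -0.3493, 0.2526]
ee_rot: [-0.003, 0.988, 0.154, 0.0]
contact_force: [0.9, -0.2, -0.2]
width: 0.0852
gripper_force: 0.0
```

My first move went the wrong way because I sent it before the numbers came back. No harm was done, and I'll correct it from the plan. Open, the fingertips sit 10 mm ahead of the TCP, so the 22 mm figure holds when shut.

```bash
python3 -c "
from h import *
plan(.43,.0925,.25,2.5)"
```

```text
clk 0.82 pos [-0.0443 -0.3493  0.2526] phi 17.68 tilt [-0.001  0.006 -1.   ] q6 -0.63 w 0.0852 -> [ 23.442 -11.074   0.186] turn 15.18 deg = 2.530 u
```

drive_tool --pt "1.6 0.3 0 0" --pt "3.2 0.6 0 0" --pt "4.8 0.9 0 0" --pt "6.4 1.2 0 0" --pt "8 1.4 0 0" --pt "9.6 1.6 0 0" --pt "11.2 1.8 0 0" --pt "12.8 2 0 0"

```text
clock: 1.48
position: [0.279, -0.3037, 0.2534]
ee_rot: [0.0, 0.988, 0.156, 0.0]
contact_force: [-0.1, -1.8, -0.4]
width: 0.0851
gripper_force: 0.0
```

drive_tool --pt "1 -1.2 0 0.4" --pt "2 -2.4 0 0.8" --pt "3 -3.6 0 1.2" --pt "4 -4.8 0 1.6" --pt "5 -6 0 2" --pt "6 -7.2 0 2.3" --pt "7 -8.4 0 2.5" --pt "8 -9.6 0 2.5"

```text
clock: 2.15
position: [0.3939, -0.0128, 0.2534]
ee_rot: [0.0, 1.0, 0.025, 0.0]
contact_force: [0.4, -0.6, -0.5]
width: 0.0849
gripper_force: 0.0
```

```bash
python3 -c "
from h import *
plan(.43,.0925,.25,2.5)"
```

```text
clk 2.15 pos [ 0.3939 -0.0128  0.2534] phi 2.84 tilt [ 0.001 -0.    -1.   ] q6 1.31 w 0.0849 -> [ 1.649 -4.136  0.135] turn 0.34 deg = 0.056 u
```

drive_tool --pt "0.5 -1.2 0.5 0" --pt "1 -2.4 1 0" --pt "1.4 -3.4 1.5 0" --pt "1.65 -4.1 2.1 0" --pt "1.65 -4.1 2.1 0" --pt "1.65 -4.1 2.1 0" --pt "1.65 -4.1 2.1 0" --pt "1.65 -4.1 2.1 0"

```text
clock: 2.82
position: [0.4299, 0.0886, 0.2014]
ee_rot: [0.0, 1.0, 0.025, 0.001]
contact_force: [0.2, 0.6, 0.2]
width: 0.085
gripper_force: 0.0
```

```bash
cat >> h.py <<'E'
def wrist(name):
    c=eyes.camera_info('wrist'); p,d=eyes.get_image('wrist'); cv2.imwrite(f'pics/{name}.png',p[...,::-1]); return p,d,c,world(d,c)
def pca(m,c,z):
    v,u=np.nonzero(m); w=onplane(np.c_[u,v],c,z); e,V=np.linalg.eigh(np.cov(w.T)); return w.mean(0),np.sqrt(e)*1000,(np.degrees(np.arctan2(V[1,1],V[0,1]))+90)%180-90
E
python3 -c "
from h import *
p,d,c,W=wrist('w1'); m=blob(p,(15,170,60),(32,255,255)); print(m.sum(),rect(m,c,.009),pca(m,c,.009), np.nanpercentile(W[m][:,2],[5,50,95]))
v,u=np.nonzero(m);print(u.min(),u.max(),v.min(),v.max())
plan(.459,.0925,.03,2.5)"
```

```text
2450 (0.46196755981445314, 0.09098099517822265, 103.78638458251953, 22.909122467041016, 2.018610954284668) (array([0.46272056, 0.0912441 ]), array([ 6.29827465, 28.09595065]), np.float64(1.8723656585260073)) [0.01043926 0.01370746 0.01611874]
263 287 96 207
clk 2.87 pos [0.4299 0.0885 0.2015] phi 2.78 tilt [ 0.001 -0.    -1.   ] q6 1.57 w 0.0848 -> [ 1.159 -0.105  6.863] turn 0.28 deg = 0.047 u
```

View pics/w1.png

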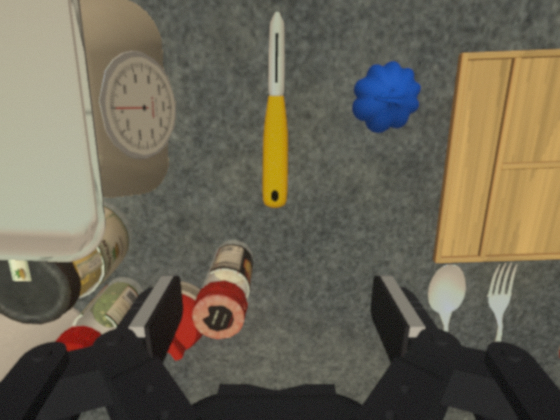

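Wrist view: peeler handle spans (277,96) to (275,207) with the blade tip at (277,14). The red-capped jar at (220,305) is clear of the grasp.

drive_tool --pt "1.24 -0.06 1 0.13" --pt "1.24 -0.06 2.2 0.13" --pt "1.24 -0.06 3.4 0.13" --pt "1.24 -0.06 4.6 0.13" --pt "1.24 -0.06 5.4 0.13" --pt "1.24 -0.06 5.8 0.13" --pt "1.24 -0.06 5.8 0.13" --pt "1.24 -0.06 5.8 0.13" --grip 50

```text
clock: 3.53
position: [0.4608, 0.0917, 0.0561]
ee_rot: [0.0, 1.0, 0.017, 0.0]
contact_force: [-0.2, 0.0, 0.6]
width: 0.0503
gripper_force: 0.0
```

```bash
python3 -c "
from h import *
plan(.461,.0915,.0285,2)"
```

```text
clk 3.53 pos [0.4608 0.0917 0.0561] phi 2.00 tilt [ 0. -0. -1.] q6 1.58 w 0.0503 -> [0.007 0.006 1.103] turn -0.00 deg = -0.000 u
```

drive_tool --pt "0 0 0.5 0" --pt "0 0 0.9 0" --pt "0 0 1.1 0" --pt "0 0 1.1 0" --pt "0 0 1.1 0" --pt "0 0 1.1 0" --pt "0 0 1.1 0" --pt "0 0 1.1 0"

```text
clock: 4.2
position: [0.461, 0.0925, 0.0289]
ee_rot: [0.0, 1.0, 0.018, 0.001]
contact_force: [0.7, -0.6, 0.2]
width: 0.05
gripper_force: 0.0
```

drive_tool --pt "0 0 0 0" --pt "0 0 0 0" --pt "0 0 0 0" --pt "0 0 0 0" --pt "0 0 0 0" --pt "0 0 0 0" --pt "0 0 0 0" --pt "0 0 0 0" --grip 15 --newtons 50

```text
clock: 4.87
position: [0.4607, 0.0925, 0.0287]
ee_rot: [0.0, 1.0, 0.018, 0.0]
contact_force: [-1.0, -1.1, 5.2]
width: 0.0205
gripper_force: 48.9
```

```bash
python3 -c "
from h import *
plan(.461,.0915,.0285,2)
p,d,c,W=wrist('w2'); m=blob(p,(15,170,60),(32,255,255)); print(m.sum(),rect(m,c,.009),np.nanpercentile(W[m][:,2],[5,50,95]))"
```

```text
clk 4.87 pos [0.4607 0.0925 0.0287] phi 2.09 tilt [ 0. -0. -1.] q6 1.58 w 0.0205 -> [0.012 0.039 0.007] turn 0.09 deg = 0.014 u
8499 (0.4623470458984375, 0.09131607055664062, 104.88247680664062, 25.176321029663086, -0.39286041259765625) [0.01070848 0.01388626 0.01608329]
```

drive_tool --pt "0 0 -0.5 0" --pt "0 0 -1.2 0" --pt "0 0 -2.2 0" --pt "0 0 -3.4 0" --pt "0 0 -4.4 0" --pt "0 0 -5 0" --pt "0 0 -5 0" --pt "0 0 -5 0"

```text
clock: 5.58
position: [0.4606, 0.0925, 0.1534]
ee_rot: [0.0, 1.0, 0.018, 0.001]
contact_force: [0.4, 0.1, -1.1]
width: 0.0205
gripper_force: 49.2
```

drive_tool --pt "-0.2 0.8 0 0" --pt "-0.5 2.2 0 -0.1" --pt "-0.8 3.6 0 -0.2" --pt "-1.1 5 0 -0.3" --pt "-1.4 6.4 0 -0.4" --pt "-1.6 7.3 0 -0.46" --pt "-1.72 7.7 0 -0.46" --pt "-1.72 7.7 0 -0.46"

```text
clock: 6.25
position: [0.4233, -0.1028, 0.1517]
ee_rot: [-0.001, 0.999, 0.04, -0.002]
contact_force: [-0.3, 0.8, -0.9]
width: 0.0205
gripper_force: 49.3
```

```bash
python3 -c "
from h import *
print(get_state()['gripper_force'])
p,d,c,W=wrist('w3'); m=blob(p,(15,170,60),(32,255,255)); v,u=np.nonzero(m);print(m.sum(),u.min(),u.max(),v.min(),v.max(),np.nanpercentile(W[m][:,2],[5,50,95]))
print(rect(m,c,np.nanmedian(W[m][:,2])))
m=blob(p,(8,60,90),(22,200,255));print(m.sum(),rect(m,c,.008))
plan(.4248,-.1012,.032,4.86)"
```

```text
49.26423377415631
8515 252 301 169 365 [0.13361217 0.1367896  0.13896195]
(0.427626953125, -0.10332231140136719, 101.41152954101562, 23.93739128112793, 3.227701187133789)
38569 (0.462583984375, -0.14516578674316405, 202.81605529785156, 145.16270446777344, 4.71536111831665)
clk 6.30 pos [ 0.4236 -0.1015  0.1519] phi 4.69 tilt [-0.003  0.002 -1.   ] q6 1.09 w 0.0208 -> [6.100e-02 3.000e-03 4.796e+00] turn -0.17 deg = -0.029 u
```

View pics/w3.png

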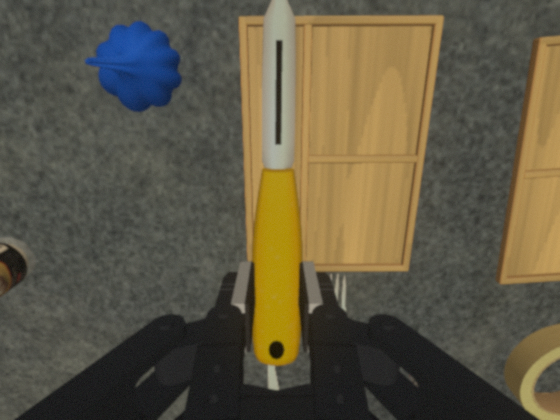

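Wrist view: peeler is held straight, handle (276,170–365), blade tip (280,0). The slot is directly below it, and the tray edges run from (240,17) to (410,270).

drive_tool --pt "0 0 0.5 0" --pt "0 0 1.2 0" --pt "0 0 2.2 0" --pt "0 0 3.2 0" --pt "0 0 4 0" --pt "0 0 4.4 0" --pt "0 0 4.4 0" --pt "0 0 4.4 0"

```text
clock: 6.97
position: [0.4241, -0.1, 0.0426]
ee_rot: [-0.001, 0.999, 0.043, -0.001]
contact_force: [-0.5, -0.7, -0.9]
width: 0.0205
gripper_force: 49.3
```

```bash
python3 -c "
from h import *
plan(.4235,-.1019,.0315,4.75)"
```

```text
clk 6.97 pos [ 0.4241 -0.1     0.0426] phi 4.93 tilt [-0.002  0.001 -1.   ] q6 1.09 w 0.0205 -> [-0.03   0.076  0.443] turn 0.18 deg = 0.029 u
```

drive_tool --pt "-0.03 0.08 0 0" --pt "-0.03 0.08 0.1 0" --pt "-0.03 0.08 0.18 0" --pt "-0.03 0.08 0.26 0" --pt "-0.03 0.08 0.33 0" --pt "-0.03 0.08 0.38 0" --pt "-0.03 0.08 0.42 0" --pt "-0.03 0.08 0.42 0"

```text
clock: 7.63
position: [0.4238, -0.1036, 0.0326]
ee_rot: [-0.0, 0.999, 0.042, -0.0]
contact_force: [-0.2, -0.1, -0.8]
width: 0.0206
gripper_force: 49.3
```

drive_tool --pt "0 0 0.02 0" --pt "0 0 0.03 0" --pt "0 0 0.04 0" --pt "0 0 0.05 0" --pt "0 0 0.05 0" --pt "0 0 0.05 0" --pt "0 0 0.05 0" --pt "0 0 0.05 0"

```text
clock: 8.3
position: [0.424, -0.1036, 0.0317]
ee_rot: [0.0, 0.999, 0.042, 0.0]
contact_force: [-1.2, 0.5, 4.5]
width: 0.0205
gripper_force: 49.8
```

drive_tool --pt "0 0 0 0" --pt "0 0 0 0" --pt "0 0 0 0" --pt "0 0 -0.5 0" --pt "0 0 -1.5 0" --pt "0 0 -3 0" --pt "0 0 -4.5 0" --pt "0 0 -5.5 0" --grip 45

```text
clock: 8.97
position: [0.4249, -0.1039, 0.172]
ee_rot: [0.001, 0.999, 0.042, 0.002]
contact_force: [0.7, 0.1, 0.3]
width: 0.045
gripper_force: 0.0
```

```bash
python3 -c "
from h import *
p,d,c,W=wrist('w4'); m=blob(p,(20,215,60),(32,255,255)); v,u=np.nonzero(m);print(m.sum(),np.nanpercentile(W[m][:,2],[5,50,95]))
print(rect(m,c,.012))
plan(.60,-.262,.21,0)"
```

```text
2349 [0.01405445 0.01699272 0.01919872]
(0.42623272705078125, -0.10414373779296875, 101.77299499511719, 21.49941635131836, 4.115676403045654)
clk 9.02 pos [ 0.4275 -0.1049  0.1757] phi 4.86 tilt [ 0.011 -0.005 -1.   ] q6 1.09 w 0.0448 -> [ 6.356  6.852 -1.265] turn 4.86 deg = 0.810 u
```

View pics/w4.png

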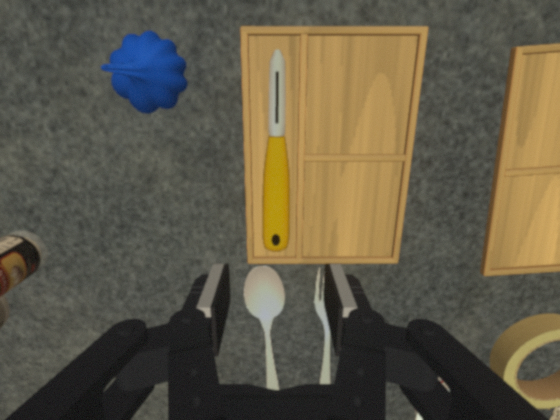

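The peeler lies in the slot, blade tip (277,50), handle end (275,250). Next is the lemon.

drive_tool --pt "0.8 0.9 -0.3 0" --pt "1.8 2 -0.6 0.2" --pt "2.9 3.1 -0.9 0.4" --pt "4 4.3 -1.2 0.6" --pt "5 5.4 -1.3 0.8" --pt "5.9 6.4 -1.3 0.8" --pt "6.35 6.8 -1.3 0.8" --pt "6.35 6.8 -1.3 0.8" --grip 80

```text
clock: 9.68
position: [0.5992, -0.2623, 0.1999]
ee_rot: [0.001, 1.0, -0.0, 0.001]
contact_force: [0.2, 0.9, 0.6]
width: 0.0799
gripper_force: 0.0
```

drive_tool --pt "0 0 0 0" --pt "0 0 0 0" --pt "0 0 0 0" --pt "0 0 0 0" --pt "0 0 0 0" --pt "0 0 0 0" --pt "0 0 0 0" --pt "0 0 0 0"

```text
clock: 10.35
position: [0.5964, -0.2593, 0.2018]
ee_rot: [0.0, 1.0, 0.0, 0.0]
contact_force: [0.8, -0.2, -0.3]
width: 0.0801
gripper_force: 0.0
```

```bash
python3 -c "
from h import *
p,d,c,W=wrist('w5'); m=blob(p,(20,150,40),(35,255,255)); v,u=np.nonzero(m);q=W[m];print(m.sum(),u.min(),u.max(),v.min(),v.max(),np.nanpercentile(q[:,2],[2,50,98,100]))
print(rect(m,c,.0255),pca(m,c,.0255)); print('ellipse',cv2.fitEllipse(np.c_[u,v].astype(np.float32)[cv2.Canny(m.astype(np.uint8)*255,1,2)[v,u]>0]))
k=q[:,2]>.03; xy=q[k][:,:2]; e,V=np.linalg.eigh(np.cov(xy.T)); print('cloud',xy.min(0),xy.max(0),np.sqrt(e)*1000,np.degrees(np.arctan2(V[1,1],V[0,1])))
k=q[:,2]>np.nanmax(q[:,2])-.004;print('top cap',q[k].mean(0))
plan(.641,-.2635,.10,0)"
```

```text
3207 255 314 106 175 [0.02902658 0.04405747 0.05104723 0.05229204]
(0.6416484375, -0.26666424560546875, 55.15422821044922, 53.64151382446289, -13.430862426757812) (array([ 0.64292614, -0.26663948]), array([12.5426597 , 15.52965378]), np.float64(25.35735901215071))
ellipse ((284.2681579589844, 140.36546325683594), (57.279052734375, 71.09686279296875), 157.03759765625)
cloud [ 0.6137068  -0.29200631] [ 0.67070179 -0.2419585 ] [11.88317894 14.16506205] -153.389125501653
top cap [ 0.64176745 -0.26636828  0.04973943]
clk 10.40 pos [ 0.5965 -0.2594  0.2017] phi 0.05 tilt [ 0. -0. -1.] q6 1.05 w 0.0798 -> [1.781 0.164 4.07 ] turn 0.05 deg = 0.008 u
```

View pics/w5.png

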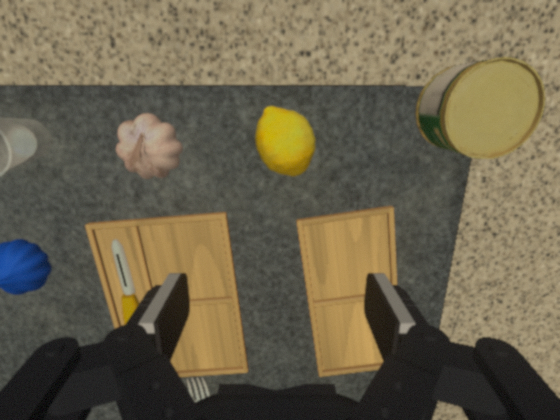

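Wrist view: lemon at (285,140) with its nipple toward the upper left (270,110), so its axis is at about +25°. Pale garlic is at (148,145).

drive_tool --pt "0.5 0.1 0 -0.8" --pt "1 0.2 0 -1.8" --pt "1.5 0.27 0.4 -2.8" --pt "1.82 0.27 1.2 -3.8" --pt "1.82 0.27 2.2 -4.15" --pt "1.82 0.27 3.2 -4.15" --pt "1.82 0.27 4 -4.15" --pt "1.82 0.27 4 -4.15" --grip 75

```text
clock: 11.07
position: [0.6392, -0.2647, 0.0964]
ee_rot: [-0.003, 0.976, 0.216, -0.004]
contact_force: [-0.7, 0.0, -0.5]
width: 0.075
gripper_force: 0.0
```

drive_tool --pt "0 0 0.3 0" --pt "0 0 0.9 0" --pt "0 0 1.6 0" --pt "0 0 1.9 0" --pt "0 0 1.9 0" --pt "0 0 1.9 0" --pt "0 0 1.9 0" --pt "0 0 1.9 0"

```text
clock: 11.73
position: [0.6429, -0.2667, 0.0556]
ee_rot: [0.001, 0.976, 0.216, 0.001]
contact_force: [-0.1, -1.2, 0.0]
width: 0.0751
gripper_force: 0.0
```

```bash
python3 -c "
from h import *
plan(.642,-.266,.0265,25)"
```

```text
clk 11.73 pos [ 0.6429 -0.2667  0.0556] phi 24.94 tilt [ 0.002 -0.001 -1.   ] q6 0.64 w 0.0751 -> [-0.023 -0.045  1.165] turn -0.06 deg = -0.009 u
```

drive_tool --pt "0 0 0.3 0" --pt "0 0 0.7 0" --pt "0 0 1 0" --pt "0 0 1.15 0" --pt "0 0 1.15 0" --pt "0 0 1.15 0" --pt "0 0 1.15 0" --pt "0 0 1.15 0"

```text
clock: 12.4
position: [0.6423, -0.2664, 0.0257]
ee_rot: [0.0, 0.976, 0.216, 0.0]
contact_force: [1.2, 0.6, 0.0]
width: 0.075
gripper_force: 0.0
```

drive_tool --pt "0 0 0 0" --pt "0 0 0 0" --pt "0 0 0 0" --pt "0 0 0 0" --pt "0 0 0 0" --pt "0 0 0 0" --pt "0 0 0 0" --pt "0 0 0 0" --grip 40 --newtons 25

```text
clock: 13.07
position: [0.6423, -0.2664, 0.026]
ee_rot: [0.0, 0.976, 0.216, 0.0]
contact_force: [-2.3, 0.7, 5.8]
width: 0.0493
gripper_force: 26.0
```

drive_tool --pt "0 0 -0.3 0" --pt "0 0 -0.8 0" --pt "0 0 -1.6 0" --pt "0 0 -2.4 0" --pt "0 0 -3 0" --pt "0 0 -3.2 0" --pt "0 0 -3.2 0" --pt "0 0 -3.2 0"

```text
clock: 13.73
position: [0.6418, -0.2661, 0.1053]
ee_rot: [-0.0, 0.976, 0.216, -0.0]
contact_force: [0.2, 0.3, -0.6]
width: 0.0492
gripper_force: 26.1
```

```bash
python3 -c "
from h import *
a=np.radians(4.75);R2=np.array([[np.cos(a),-np.sin(a)],[np.sin(a),np.cos(a)]]);o=np.array([.4622,-.1448])
for l in((.049,-.023),(-.049,-.023)): print(o+R2@l)
t=o+R2@[.049,-.023]
plan(*t,.105,4.75)"
```

```text
[ 0.5129363 -0.1636634]
[ 0.41527288 -0.17177861]
clk 13.73 pos [ 0.6418 -0.2661  0.1053] phi 24.94 tilt [-0.  0. -1.] q6 0.64 w 0.0492 -> [-2.945 -5.89   0.011] turn 20.19 deg = 3.366 u
```

drive_tool --pt "-0.3 -0.6 0 0.4" --pt "-0.8 -1.6 0 1" --pt "-1.3 -2.6 0 1.7" --pt "-1.8 -3.6 0 2.4" --pt "-2.3 -4.6 0 3" --pt "-2.7 -5.4 0 3.36" --pt "-2.94 -5.88 0 3.36" --pt "-2.94 -5.88 0 3.36"

```text
clock: 14.4
position: [0.5092, -0.1612, 0.1038]
ee_rot: [-0.002, 0.999, 0.042, -0.003]
contact_force: [0.6, 0.5, -1.2]
width: 0.0491
gripper_force: 26.1
```

drive_tool --pt "0 0 0.2 0" --pt "0 0 0.6 0" --pt "0 0 1.2 0" --pt "0 0 1.9 0" --pt "0 0 2.4 0" --pt "0 0 2.6 0" --pt "0 0 2.6 0" --pt "0 0 2.6 0"

```text
clock: 15.07
position: [0.5139, -0.1644, 0.0396]
ee_rot: [-0.0, 0.999, 0.042, -0.0]
contact_force: [-0.2, 0.1, -0.7]
width: 0.0489
gripper_force: 26.1
```

```bash
python3 -c "
from h import *
plan(.5129,-.1637,.0295,4.75);print(get_state()['contact_force'])"
```

```text
clk 15.07 pos [ 0.5139 -0.1644  0.0396] phi 4.77 tilt [-0.001  0.    -1.   ] q6 1.05 w 0.0489 -> [-0.037 -0.033  0.405] turn 0.02 deg = 0.003 u
[-0.205503    0.12309768 -0.66587361]
```

drive_tool --pt "-0.04 -0.03 0.1 0" --pt "-0.04 -0.03 0.2 0" --pt "-0.04 -0.03 0.28 0" --pt "-0.04 -0.03 0.34 0" --pt "-0.04 -0.03 0.38 0" --pt "-0.04 -0.03 0.41 0" --pt "-0.04 -0.03 0.43 0" --pt "-0.04 -0.03 0.43 0"

```text
clock: 15.73
position: [0.5123, -0.1633, 0.0295]
ee_rot: [0.0, 0.999, 0.042, 0.0]
contact_force: [0.7, -0.5, -0.4]
width: 0.0494
gripper_force: 26.1
```

drive_tool --pt "0 0 0.01 0" --pt "0 0 0.02 0" --pt "0 0 0.03 0" --pt "0 0 0.04 0" --pt "0 0 0.04 0" --pt "0 0 0.04 0" --pt "0 0 0.04 0" --pt "0 0 0.04 0"

```text
clock: 16.4
position: [0.5124, -0.1633, 0.029]
ee_rot: [0.0, 0.999, 0.042, 0.0]
contact_force: [-1.5, 0.6, 5.4]
width: 0.0494
gripper_force: 26.5
```

drive_tool --pt "0 0 0 0" --pt "0 0 0 0" --pt "0 0 0 0" --pt "0 0 -0.3 0" --pt "0 0 -1 0" --pt "0 0 -2 0" --pt "0 0 -3.2 0" --pt "0 0 -4.2 0" --grip 66

```text
clock: 17.07
position: [0.5124, -0.1633, 0.1354]
ee_rot: [0.0, 0.999, 0.042, 0.0]
contact_force: [0.4, -0.7, -0.3]
width: 0.0662
gripper_force: 0.0
```

drive_tool --pt "0.2 -0.4 -1 0" --pt "0.7 -1.4 -2 0.2" --pt "1.2 -2.6 -2.7 0.4" --pt "1.8 -4 -2.9 0.6" --pt "2.4 -5.2 -2.9 0.8" --pt "2.6 -5.7 -2.9 0.8" --pt "2.6 -5.7 -2.9 0.8" --pt "2.6 -5.7 -2.9 0.8" --grip 80

```text
clock: 17.73
position: [0.5648, -0.0157, 0.2059]
ee_rot: [0.001, 1.0, 0.001, -0.001]
contact_force: [0.3, -0.1, -0.4]
width: 0.08
gripper_force: 0.0
```

```bash
cat >> h.py <<'E'
def cyl(W,x,y,r,zl,zh):
    m=(np.hypot(W[...,0]-x,W[...,1]-y)<r)&(W[...,2]>zl)&(W[...,2]<zh); return W[m]
E
python3 -c "
from h import *
p,d,c,W=wrist('w6')
for zl,zh in((.012,.03),(.03,.05),(.054,.07)):
  q=cyl(W,.6395,-.027,.045,zl,zh); print(zl,len(q),q.min(0),q.max(0),(q.min(0)+q.max(0))/2)
q=cyl(W,.634,-.144,.045,.015,.07); print('garlic',q.min(0),q.max(0),(q.min(0)+q.max(0))/2)
m=blob(p,(20,150,40),(35,255,255)); print('lemon',rect(m,c,.0285), W[m][:,2].max())
plan(.6395,-.027,.10,0)"
```

```text
0.012 1492 [ 0.62376642 -0.04708085  0.01202117] [ 0.65949227 -0.0105605   0.02995078] [ 0.64162934 -0.02882067  0.02098597]
0.03 811 [ 0.62073057 -0.04977708  0.03002316] [ 0.66243047 -0.00772435  0.04995576] [ 0.64158052 -0.02875071  0.03998946]
0.054 1053 [ 0.6172773  -0.05351474  0.05402114] [ 0.66634242 -0.00418344  0.06477037] [ 0.64180986 -0.02884909  0.05939575]
garlic [ 0.60846232 -0.17090852  0.01645695] [ 0.66617871 -0.11677581  0.05856331] [ 0.63732051 -0.14384217  0.03751013]
lemon (0.5114562377929688, -0.16400454711914061, 66.04863739013672, 54.346317291259766, 40.43660354614258) nan
clk 17.78 pos [ 0.5646 -0.0165  0.2058] phi 0.02 tilt [-0.001 -0.001 -1.   ] q6 1.42 w 0.0802 -> [2.999 0.417 4.228] turn 0.02 deg = 0.004 u
```

View pics/w6.png

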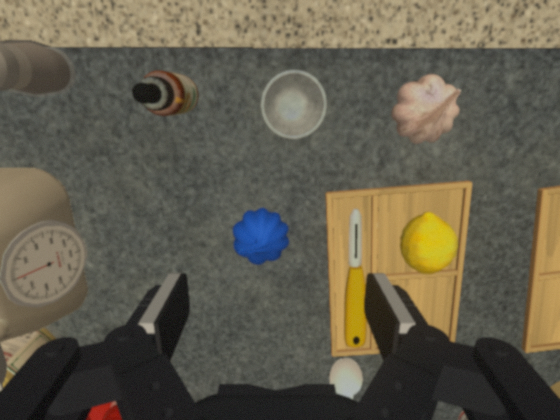

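Wrist view: glass at (293,104), lemon placed at (429,245) in the far compartment, peeler at (355,280). The dropper bottle at (165,93) is clear of the glass.

drive_tool --pt "0.7 0.1 0 0" --pt "1.6 0.2 0 0" --pt "2.5 0.4 0.4 0" --pt "3.06 0.46 1.2 0" --pt "3.06 0.46 2.4 0" --pt "3.06 0.46 3.4 0" --pt "3.06 0.46 4 0" --pt "3.06 0.46 4 0" --grip 72

```text
clock: 18.45
position: [0.6383, -0.0291, 0.1015]
ee_rot: [-0.0, 1.0, -0.001, -0.005]
contact_force: [0.1, -0.1, -1.7]
width: 0.0718
gripper_force: 0.0
```

drive_tool --pt "0 0 0.3 0" --pt "0 0 0.8 0" --pt "0 0 1.2 0" --pt "0 0 1.4 0" --pt "0 0 1.4 0" --pt "0 0 1.4 0" --pt "0 0 1.4 0" --pt "0 0 1.4 0"

```text
clock: 19.12
position: [0.6423, -0.0275, 0.0719]
ee_rot: [0.0, 1.0, -0.0, 0.001]
contact_force: [0.0, 1.1, -0.4]
width: 0.0722
gripper_force: 0.0
```

```bash
python3 -c "
from h import *
plan(.6412,-.028,.038,0)"
```

```text
clk 19.12 pos [ 0.6423 -0.0275  0.0719] phi -0.01 tilt [ 0.002 -0.    -1.   ] q6 1.42 w 0.0722 -> [-0.046  0.022  1.356] turn -0.01 deg = -0.002 u
```

drive_tool --pt "-0.02 0.02 0.3 0" --pt "-0.02 0.02 0.8 0" --pt "-0.02 0.02 1.2 0" --pt "-0.02 0.02 1.36 0" --pt "-0.02 0.02 1.36 0" --pt "-0.02 0.02 1.36 0" --pt "-0.02 0.02 1.36 0" --pt "-0.02 0.02 1.36 0"

```text
clock: 19.78
position: [0.6417, -0.0279, 0.0376]
ee_rot: [0.0, 1.0, -0.0, 0.001]
contact_force: [-0.1, 0.1, 0.3]
width: 0.072
gripper_force: 0.0
```

drive_tool --pt "0 0 0 0" --pt "0 0 0 0" --pt "0 0 0 0" --pt "0 0 0 0" --pt "0 0 0 0" --pt "0 0 0 0" --pt "0 0 0 0" --pt "0 0 0 0" --grip 34 --newtons 30

```text
clock: 20.45
position: [0.6417, -0.028, 0.0377]
ee_rot: [0.0, 1.0, -0.0, 0.001]
contact_force: [-0.5, -0.9, 6.8]
width: 0.0469
gripper_force: 30.0
```

drive_tool --pt "0 0 -0.3 0" --pt "0 0 -0.8 0" --pt "0 0 -1.6 0" --pt "0 0 -2.6 0" --pt "0 0 -3.4 0" --pt "0 0 -3.8 0" --pt "0 0 -3.8 0" --pt "0 0 -3.8 0"

```text
clock: 21.12
position: [0.6409, -0.0278, 0.1318]
ee_rot: [0.0, 1.0, -0.0, -0.0]
contact_force: [0.2, 0.6, -1.3]
width: 0.0462
gripper_force: 30.7
```

```bash
python3 -c "
from h import *
plan(.4153,-.1718,.132,4.75)
p,d,c,W=wrist('w7'); q=cyl(W,.6412,-.028,.05,.02,.2); print(len(q),q.min(0),q.max(0))"
```

```text
clk 21.12 pos [ 0.6409 -0.0278  0.1318] phi -0.01 tilt [-0. -0. -1.] q6 1.42 w 0.0462 -> [-9.023e+00  5.761e+00 -5.000e-03] turn -4.76 deg = -0.794 u
42654 [ 0.61778914 -0.07790003  0.09509323] [0.66692806 0.02192848 0.19961969]
```

drive_tool --pt "-0.4 0.3 0 0" --pt "-1.3 0.8 0 -0.1" --pt "-2.4 1.5 0 -0.2" --pt "-3.6 2.3 0 -0.3" --pt "-4.8 3.1 0 -0.4" --pt "-6 3.9 0 -0.5" --pt "-7.2 4.6 0 -0.6" --pt "-8 5.1 0 -0.79"

```text
clock: 21.83
position: [0.4362, -0.1556, 0.1305]
ee_rot: [-0.001, 0.999, 0.041, -0.003]
contact_force: [0.2, -0.6, -0.1]
width: 0.0463
gripper_force: 30.7
```

drive_tool --pt "-0.6 0.3 0 0" --pt "-0.95 0.55 0.4 0" --pt "-0.95 0.55 1 0" --pt "-0.95 0.55 1.8 0" --pt "-0.95 0.55 2.6 0" --pt "-0.95 0.55 3.1 0" --pt "-0.95 0.55 3.2 0" --pt "-0.95 0.55 3.2 0"

```text
clock: 22.5
position: [0.4167, -0.1703, 0.0506]
ee_rot: [-0.001, 0.999, 0.041, -0.002]
contact_force: [-0.5, 0.1, -1.1]
width: 0.0464
gripper_force: 30.8
```

```bash
python3 -c "
from h import *
plan(.4153,-.1718,.0405,4.75)"
```

```text
clk 22.50 pos [ 0.4167 -0.1703  0.0506] phi 4.71 tilt [-0.004  0.002 -1.   ] q6 0.95 w 0.0464 -> [-0.059  0.056  0.405] turn -0.04 deg = -0.006 u
```

drive_tool --pt "-0.02 0.02 0.1 0" --pt "-0.02 0.02 0.2 0" --pt "-0.02 0.02 0.28 0" --pt "-0.02 0.02 0.33 0" --pt "-0.02 0.02 0.36 0" --pt "-0.02 0.02 0.38 0" --pt "-0.02 0.02 0.39 0" --pt "-0.02 0.02 0.39 0"

```text
clock: 23.17
position: [0.4182, -0.1715, 0.0423]
ee_rot: [0.0, 0.999, 0.041, 0.0]
contact_force: [-0.8, 0.3, -0.4]
width: 0.046
gripper_force: 30.8
```

drive_tool --pt "-0.1 0 0 0" --pt "-0.1 0 0.02 0" --pt "-0.1 0 0.04 0" --pt "-0.1 0 0.05 0" --pt "-0.1 0 0.06 0" --pt "-0.1 0 0.07 0" --pt "-0.1 0 0.07 0" --pt "-0.1 0 0.07 0"

```text
clock: 23.83
position: [0.4159, -0.1718, 0.0407]
ee_rot: [0.0, 0.999, 0.041, 0.0]
contact_force: [0.3, 0.3, 3.0]
width: 0.0461
gripper_force: 30.6
```

drive_tool --pt "0 0 0 0" --pt "0 0 0 0" --pt "0 0 0 0" --pt "0 0 0 0" --pt "0 0 -0.3 0" --pt "0 0 -1 0" --pt "0 0 -2 0" --pt "0 0 -3.2 0" --grip 62

```text
clock: 24.5
position: [0.4146, -0.1711, 0.1208]
ee_rot: [-0.001, 0.999, 0.041, -0.001]
contact_force: [1.1, -0.2, -0.3]
width: 0.0621
gripper_force: 0.0
```

drive_tool --pt "0 0 -1.2 0" --pt "0.4 0 -2.4 0" --pt "1.6 -0.2 -3.2 0" --pt "3 -0.4 -3.4 0" --pt "4.4 -0.5 -3.4 0" --pt "5.8 -0.6 -3.4 0" --pt "6.8 -0.6 -3.4 0" --pt "7.2 -0.6 -3.4 0" --grip 80

```text
clock: 25.17
position: [0.5974, -0.1415, 0.2058]
ee_rot: [0.0, 0.999, 0.042, 0.001]
contact_force: [1.1, -0.0, -0.2]
width: 0.0796
gripper_force: 0.0
```

```bash
python3 -c "
from h import *
p,d,c,W=wrist('w8')
for zl,zh in((.015,.035),(.035,.07),(.015,.07)):
  q=cyl(W,.6355,-.143,.04,zl,zh); print(len(q),q.min(0),q.max(0),(q.min(0)+q.max(0))/2)
k=q[:,2]>.05; print('neck',q[k].mean(0))
plan(.636,-.143,.10,0)"
```

```text
992 [ 0.60954458 -0.17363801  0.01852191] [ 0.66590798 -0.11739514  0.03499218] [ 0.63772628 -0.14551658  0.02675704]
1930 [ 0.61419905 -0.16688037  0.03500928] [ 0.65998922 -0.12337522  0.05763784] [ 0.63709414 -0.1451278   0.04632356]
2922 [ 0.60954458 -0.17363801  0.01852191] [ 0.66590798 -0.11739514  0.05763784] [ 0.63772628 -0.14551658  0.03807987]
neck [ 0.64507458 -0.15069492  0.05287239]
clk 25.22 pos [ 0.5974 -0.1416  0.2054] phi 4.80 tilt [ 0.003 -0.    -1.   ] q6 1.14 w 0.0802 -> [1.523 0.183 4.221] turn 4.80 deg = 0.801 u
```

View pics/w8.png

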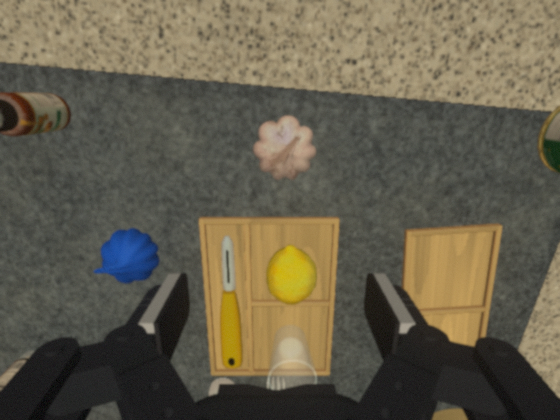

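Wrist view: pale garlic at (286,147), glass standing in the near compartment at (291,350), lemon at (291,275). Now for the garlic.

drive_tool --pt "0.5 0.1 0 0" --pt "1.1 0.2 0.4 0" --pt "1.5 0.24 1.2 0" --pt "1.54 0.24 2.4 0" --pt "1.54 0.24 3.6 0" --pt "1.54 0.24 4.4 0" --pt "1.54 0.24 4.6 0" --pt "1.54 0.24 4.6 0" --grip 80

```text
clock: 25.88
position: [0.6303, -0.1446, 0.0891]
ee_rot: [-0.001, 0.999, 0.041, -0.002]
contact_force: [-0.4, 0.4, 0.5]
width: 0.0799
gripper_force: 0.0
```

drive_tool --pt "0 0 0 0" --pt "0 0 0 0" --pt "0 0 0.2 0" --pt "0 0 0.5 0" --pt "0 0 0.5 0" --pt "0 0 0.5 0" --pt "0 0 0.5 0" --pt "0 0 0.5 0"

```text
clock: 26.55
position: [0.6329, -0.1448, 0.0781]
ee_rot: [0.0, 0.999, 0.041, 0.0]
contact_force: [0.7, -0.0, -0.3]
width: 0.0797
gripper_force: 0.0
```

```bash
python3 -c "
from h import *
plan(.6368,-.1445,.0275,4.8)"
```

```text
clk 26.55 pos [ 0.6329 -0.1448  0.0781] phi 4.73 tilt [ 0. -0. -1.] q6 1.16 w 0.0797 -> [1.580e-01 2.000e-03 2.026e+00] turn -0.07 deg = -0.012 u
```

drive_tool --pt "0.15 0 0.2 0" --pt "0.15 0 0.6 0" --pt "0.15 0 1.1 0" --pt "0.15 0 1.6 0" --pt "0.15 0 1.9 0" --pt "0.15 0 2.02 0" --pt "0.15 0 2.02 0" --pt "0.15 0 2.02 0"

```text
clock: 27.22
position: [0.6367, -0.1445, 0.0275]
ee_rot: [0.0, 0.999, 0.041, 0.0]
contact_force: [0.3, 0.6, 0.3]
width: 0.0797
gripper_force: 0.0
```

drive_tool --pt "0 0 0 0" --pt "0 0 0 0" --pt "0 0 0 0" --pt "0 0 0 0" --pt "0 0 0 0" --pt "0 0 0 0" --pt "0 0 0 0" --pt "0 0 0 0" --grip 46 --newtons 25

```text
clock: 27.88
position: [0.637, -0.1446, 0.0287]
ee_rot: [0.0, 0.999, 0.041, 0.001]
contact_force: [-2.2, 0.6, 6.5]
width: 0.0549
gripper_force: 26.3
```

drive_tool --pt "0 0 -0.3 0" --pt "0 0 -0.8 0" --pt "0 0 -1.6 0" --pt "0 0 -2.6 0" --pt "0 0 -3.4 0" --pt "0 0 -3.8 0" --pt "0 0 -3.8 0" --pt "0 0 -3.8 0"

```text
clock: 28.55
position: [0.6363, -0.1444, 0.1225]
ee_rot: [0.0, 0.999, 0.041, 0.0]
contact_force: [-1.0, -0.4, -1.1]
width: 0.0549
gripper_force: 26.6
```

```bash
python3 -c "
from h import *
a=np.radians(8.97);R2=np.array([[np.cos(a),-np.sin(a)],[np.sin(a),np.cos(a)]]);o=np.array([.4679,-.3416])
for l in((.049,0),(-.049,0)): print(o+R2@l)
plan(*(o+R2@[-.049,0]),.122,9)
print(get_state()['contact_force'])"
```

```text
[ 0.51630074 -0.33396005]
[ 0.41949926 -0.34923995]
clk 28.55 pos [ 0.6363 -0.1444  0.1225] phi 4.72 tilt [ 0. -0. -1.] q6 1.16 w 0.0549 -> [-9.317  7.452  0.02 ] turn -4.28 deg = -0.713 u
[-0.98064483 -0.36940003 -1.14764059]
```

drive_tool --pt "-0.4 0.3 0 0" --pt "-1.3 1 0 -0.1" --pt "-2.5 2 0 -0.2" --pt "-3.7 3 0 -0.3" --pt "-4.9 4 0 -0.5" --pt "-6.1 5 0 -0.7" --pt "-7.3 5.9 0 -0.71" --pt "-8.3 6.6 0 -0.71"

```text
clock: 29.22
position: [0.4395, -0.327, 0.1208]
ee_rot: [-0.001, 0.997, 0.078, -0.002]
contact_force: [-0.2, 0.3, -0.1]
width: 0.0548
gripper_force: 26.6
```

drive_tool --pt "-0.6 0.5 0 0" --pt "-0.9 0.7 0 0" --pt "-0.95 0.75 0 0" --pt "-0.95 0.75 0 0" --pt "-0.95 0.75 0 0" --pt "-0.95 0.75 0 0" --pt "-0.95 0.75 0 0" --pt "-0.95 0.75 0 0"

```text
clock: 29.88
position: [0.4234, -0.3474, 0.1225]
ee_rot: [-0.0, 0.997, 0.079, 0.0]
contact_force: [0.3, 0.3, 0.2]
width: 0.0551
gripper_force: 26.6
```

```bash
python3 -c "
from h import *
p,d,c,W=wrist('w9')
m=((W[...,2]<.02)&(cv2.inRange(cv2.cvtColor(p,cv2.COLOR_RGB2HSV),(8,60,90),(22,200,255))>0)).astype(np.uint8)
m=(cv2.morphologyEx(m,cv2.MORPH_OPEN,np.ones((3,3),np.uint8)));n,l,s,ce=cv2.connectedComponentsWithStats(m)
for i in range(1,n):
  if s[i,4]>800: print(s[i],rect(l==i,c,.008))
plan(.4195,-.3492,.0325,9)"
```

```text
[    0     0   113   257 19353] (0.45189437866210935, -0.1779833526611328, 175.54232788085938, 83.51306915283203, 4.792318820953369)
[  202     0   160   273 35365] (0.4686123962402344, -0.3434189453125, 188.19764709472656, 98.75860595703125, 8.830365180969238)
[  382     0   178   403 47915] (0.41491830444335936, -0.49801751708984376, 344.07403564453125, 140.38169860839844, 24.2712459564209)
[393 385  40  35 937] (0.26112808227539064, -0.5027088928222656, 41.991905212402344, 38.044273376464844, 10.05705451965332)
clk 29.93 pos [ 0.4233 -0.3476  0.1226] phi 9.06 tilt [ 0. -0. -1.] q6 0.60 w 0.0550 -> [-0.162  0.039  3.603] turn 0.06 deg = 0.011 u
```

View pics/w9.png

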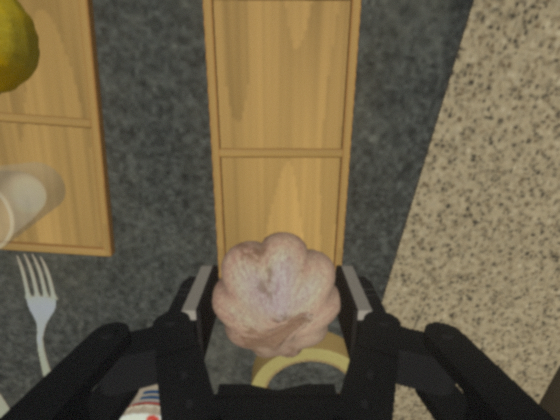

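Wrist view: garlic in the fingers at (276,295). The plain tray's rib is at (282,153) and its side rails at about (215,150) and (347,150).

```bash
python3 -c "
from h import *
c=eyes.camera_info('wrist'); print('rib,rails',onplane([(282,153),(215,150),(347,150)],c,.008))
p,d=eyes.get_image('wrist');W=world(d,c); q=W[235:350,225:330].reshape(-1,3); s,P,R=pose(); q=q[(q[:,2]>.09)]; i=q[:,2]>q[:,2].max()-.004; print('top rel',q[:,2].max()-P[2],q[i].mean(0)-P, 'xyz range',q.min(0)-P,q.max(0)-P)
plan(.4201,-.3503,.0325,9)"
```

```text
rib,rails [[ 0.46901981 -0.34452863]
 [ 0.46373498 -0.29778876]
 [ 0.4782292  -0.38921013]]
top rel 0.02886532795642016 [ 0.01384794 -0.00662264  0.02646501] xyz range [-0.01974274 -0.0247086  -0.01697943] [0.02962881 0.0244389  0.02886533]
clk 29.98 pos [ 0.4232 -0.3477  0.1226] phi 9.05 tilt [ 0. -0. -1.] q6 0.60 w 0.0548 -> [-0.139  0.082  3.603] turn 0.05 deg = 0.008 u
```

drive_tool --pt "-0.14 0.08 0.3 0" --pt "-0.14 0.08 0.8 0" --pt "-0.14 0.08 1.6 0" --pt "-0.14 0.08 2.4 0" --pt "-0.14 0.08 2.9 0" --pt "-0.14 0.08 3.2 0" --pt "-0.14 0.08 3.3 0" --pt "-0.14 0.08 3.3 0"

```text
clock: 30.65
position: [0.4193, -0.3506, 0.0394]
ee_rot: [-0.0, 0.997, 0.078, -0.0]
contact_force: [-0.4, -0.5, 0.7]
width: 0.0549
gripper_force: 26.6
```

drive_tool --pt "0 0 0.05 0" --pt "0 0 0.1 0" --pt "0 0 0.15 0" --pt "0 0 0.2 0" --pt "0 0 0.24 0" --pt "0 0 0.28 0" --pt "0 0 0.3 0" --pt "0 0 0.3 0"

```text
clock: 31.32
position: [0.4195, -0.3507, 0.0325]
ee_rot: [-0.0, 0.997, 0.078, -0.0]
contact_force: [1.1, 0.7, -0.1]
width: 0.0548
gripper_force: 26.6
```

drive_tool --pt "0 0 0.01 0" --pt "0 0 0.02 0" --pt "0 0 0.03 0" --pt "0 0 0.04 0" --pt "0 0 0.05 0" --pt "0 0 0.05 0" --pt "0 0 0.05 0" --pt "0 0 0.05 0"

```text
clock: 31.98
position: [0.4197, -0.3508, 0.0317]
ee_rot: [0.0, 0.997, 0.078, 0.0]
contact_force: [-0.2, 1.6, 5.1]
width: 0.0549
gripper_force: 27.0
```

drive_tool --pt "0 0 0 0" --pt "0 0 0 0" --pt "0 0 0 0" --pt "0 0 0 0" --pt "0 0 -0.3 0" --pt "0 0 -1.2 0" --pt "0 0 -2.6 0" --pt "0 0 -4 0" --grip 74

```text
clock: 32.65
position: [0.4189, -0.3501, 0.1319]
ee_rot: [-0.001, 0.997, 0.078, -0.001]
contact_force: [0.9, -0.8, -0.0]
width: 0.0736
gripper_force: 0.0
```

drive_tool --pt "0.4 -0.6 -1.2 0" --pt "1 -1.7 -2.2 0.2" --pt "1.6 -3 -3 0.4" --pt "2.3 -4.4 -3.3 0.6" --pt "3 -5.8 -3.4 0.8" --pt "3.7 -7.2 -3.5 1" --pt "4.4 -8.6 -3.5 1.2" --pt "5.1 -10 -3.5 1.5"

```text
clock: 33.32
position: [0.5067, -0.0821, 0.2198]
ee_rot: [0.0, 1.0, -0.001, 0.001]
contact_force: [0.9, -1.1, 0.3]
width: 0.0741
gripper_force: 0.0
```

```bash
python3 -c "
from h import *
plan(.61,.19,.22,0)"
```

```text
clk 33.32 pos [ 0.5067 -0.0821  0.2198] phi -0.10 tilt [ 0.001 -0.001 -1.   ] q6 1.28 w 0.0741 -> [ 4.1140e+00 -1.0891e+01 -9.0000e-03] turn -0.10 deg = -0.016 u
```

drive_tool --pt "0.5 -1.3 0 0" --pt "1 -2.7 0 0" --pt "1.5 -4.1 0 0" --pt "2 -5.5 0 0" --pt "2.5 -6.9 0 0" --pt "3 -8.3 0 0" --pt "3.5 -9.5 0 0" --pt "3.9 -10.4 0 0"

```text
clock: 33.98
position: [0.6045, 0.1791, 0.2192]
ee_rot: [-0.0, 1.0, 0.001, 0.0]
contact_force: [0.1, -0.6, 1.0]
width: 0.0739
gripper_force: 0.0
```

drive_tool --pt "0 0 0 0" --pt "0 0 0 0" --pt "0 0 0 0" --pt "0 0 0 0" --pt "0 0 0 0" --pt "0 0 0 0" --pt "0 0 0 0" --pt "0 0 0 0"

```text
clock: 34.65
position: [0.604, 0.1755, 0.219]
ee_rot: [0.0, 1.0, -0.001, 0.0]
contact_force: [-0.2, -0.1, -0.0]
width: 0.0735
gripper_force: 0.0
```

```bash
python3 -c "
from h import *
p,d,c,W=wrist('w10')
for zl,zh in((.012,.04),(.04,.06),(.06,.08),(.08,.1)):
  q=cyl(W,.665,.19,.035,zl,zh)
  if len(q)>10: print(zl,len(q),q.min(0),q.max(0),(q.min(0)+q.max(0))/2)
plan(.667,.19,.13,0)"
```

```text
0.012 135 [0.65230086 0.16376627 0.02918554] [0.69027723 0.2043062  0.03997361] [0.67128904 0.18403624 0.03457958]
0.04 275 [0.65439337 0.16506575 0.04000511] [0.68937426 0.20286293 0.05986336] [0.67188382 0.18396434 0.04993424]
0.06 236 [0.65147953 0.16901937 0.06034177] [0.68555081 0.20293982 0.07997263] [0.66851517 0.1859796  0.0701572 ]
0.08 1407 [0.65272117 0.16941589 0.08000131] [0.6841805  0.2018765  0.09082595] [0.66845083 0.1856462  0.08541363]
clk 34.70 pos [0.604  0.1756 0.2189] phi -0.05 tilt [ 0. -0. -1.] q6 1.74 w 0.0737 -> [ 2.518 -0.577  3.558] turn -0.05 deg = -0.009 u
```

View pics/w10.png

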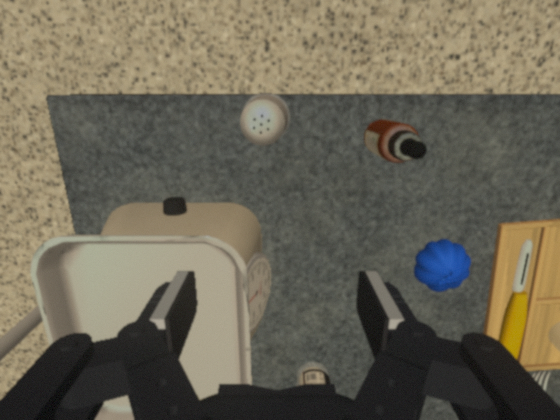

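Wrist view: shaker's domed, holed cap at (263,118), tub and scale at (150,260), knob at (175,205), dropper bottle at (400,145). I'll check the clearance to the tub and scale.

```bash
python3 -c "
from h import *
p,d,c,W=wrist('w11')
for x in np.arange(.57,.66,.01):
  r=[]
  for y in np.arange(.12,.30,.02):
    q=W[(abs(W[...,0]-x)<.005)&(abs(W[...,1]-y)<.01)]; r.append('%.3f'%q[:,2].max() if len(q) else '-')
  print('%.2f'%x,r)
"
```

```text
0.57 ['0.002', '0.002', '0.002', '0.001', '0.128', '0.110', '0.107', '0.107', '0.108']
0.58 ['0.002', '0.002', '0.002', '0.002', '0.128', '0.127', '0.108', '0.108', '0.108']
0.59 ['0.264', '0.263', '0.002', '0.002', '0.127', '0.264', '0.264', '0.128', '0.129']
0.60 ['0.267', '0.272', '0.002', '0.001', '0.002', '0.272', '0.267', '0.128', '0.128']
0.61 ['0.281', '0.276', '0.281', '0.281', '0.281', '0.277', '0.281', '0.002', '0.002']
0.62 ['0.283', '0.286', '0.288', '0.287', '0.286', '0.277', '0.283', '0.002', '0.002']
0.63 ['0.002', '0.002', '0.002', '0.002', '0.002', '0.002', '0.002', '0.002', '0.002']
0.64 ['0.002', '0.002', '0.002', '0.002', '0.002', '0.002', '0.002', '0.002', '0.002']
0.65 ['0.002', '0.002', '0.032', '0.084', '0.082', '0.002', '0.002', '0.002', '0.002']
0.66 ['0.002', '0.002', '0.077', '0.090', '0.089', '0.002', '0.002', '0.002', '0.002']
```

drive_tool --pt "0.5 -0.1 0 0" --pt "1.2 -0.2 0 0" --pt "1.9 -0.3 0.3 0" --pt "2.4 -0.4 1 0" --pt "2.56 -0.42 2 0" --pt "2.56 -0.42 2.9 0" --pt "2.56 -0.42 3.4 0" --pt "2.56 -0.42 3.4 0" --grip 70

```text
clock: 35.42
position: [0.6658, 0.1861, 0.1297]
ee_rot: [0.001, 1.0, -0.0, -0.004]
contact_force: [-0.9, -0.3, 0.2]
width: 0.07
gripper_force: 0.0
```

drive_tool --pt "0 0 0 0" --pt "0 0 0 0" --pt "0 0 0 0" --pt "0 0 0 0" --pt "0 0 0 0" --pt "0 0 0 0" --pt "0 0 0 0" --pt "0 0 0 0"

```text
clock: 36.08
position: [0.6681, 0.1866, 0.134]
ee_rot: [0.0, 1.0, -0.0, 0.0]
contact_force: [0.4, -0.5, -0.6]
width: 0.07
gripper_force: 0.0
```

```bash
python3 -c "
from h import *
p,d,c,W=wrist('w12')
for zl,zh in((.012,.04),(.04,.06),(.06,.08),(.08,.1)):
  q=cyl(W,.668,.186,.035,zl,zh)
  if len(q)>10: print(zl,len(q),q.min(0),q.max(0),(q.min(0)+q.max(0))/2)
plan(.668,.186,.056,0)"
```

```text
0.012 605 [0.66514916 0.163976   0.01205093] [0.69121729 0.20598977 0.03995917] [0.67818322 0.18498289 0.02600505]
0.04 892 [0.66613519 0.1654989  0.04005173] [0.6894177  0.20519325 0.05999382] [0.67777645 0.18534608 0.05002278]
0.06 815 [0.65638444 0.1690466  0.06000324] [0.68597046 0.20306608 0.07999377] [0.67117745 0.18605634 0.06999851]
0.08 2134 [0.65409617 0.17006063 0.08000574] [0.6849745  0.20160634 0.09007374] [0.66953533 0.18583348 0.08503974]
clk 36.13 pos [0.6681 0.1866 0.1339] phi -0.02 tilt [ 0. -0. -1.] q6 1.74 w 0.0701 -> [-0.004  0.023  3.116] turn -0.02 deg = -0.003 u
```

Centre is (0.6695, 0.1855). Descend, grip, lift.

drive_tool --pt "0.05 0.04 0.3 0" --pt "0.05 0.04 0.9 0" --pt "0.05 0.04 1.6 0" --pt "0.05 0.04 2.3 0" --pt "0.05 0.04 2.8 0" --pt "0.05 0.04 3.1 0" --pt "0.05 0.04 3.1 0" --pt "0.05 0.04 3.1 0"

```text
clock: 36.8
position: [0.6694, 0.1855, 0.056]
ee_rot: [0.0, 1.0, -0.0, -0.0]
contact_force: [1.1, 0.2, 0.7]
width: 0.0698
gripper_force: 0.0
```

drive_tool --pt "0 0 0 0" --pt "0 0 0 0" --pt "0 0 0 0" --pt "0 0 0 0" --pt "0 0 0 0" --pt "0 0 0 0" --pt "0 0 0 0" --pt "0 0 0 0" --grip 30 --newtons 35

```text
clock: 37.47
position: [0.6703, 0.1856, 0.0578]
ee_rot: [-0.0, 1.0, -0.0, 0.001]
contact_force: [0.1, -1.1, 5.5]
width: 0.037
gripper_force: 35.6
```

drive_tool --pt "0 0 -0.3 0" --pt "0 0 -0.9 0" --pt "0 0 -1.8 0" --pt "0 0 -3 0" --pt "0 0 -4.2 0" --pt "0 0 -5 0" --pt "0 0 -5.2 0" --pt "0 0 -5.2 0"

```text
clock: 38.13
position: [0.6699, 0.1858, 0.1881]
ee_rot: [-0.0, 1.0, -0.0, 0.002]
contact_force: [0.1, -0.4, -1.4]
width: 0.037
gripper_force: 34.9
```

```bash
python3 -c "
from h import *
plan(.5169,-.335,.186,9)
print(get_state()['contact_force'],get_state()['gripper_force'])"
```

```text
clk 38.13 pos [0.6699 0.1858 0.1881] phi -0.01 tilt [ 0.003  0.001 -1.   ] q6 1.74 w 0.0370 -> [-6.115 20.832  0.051] turn -9.01 deg = -1.502 u
[ 0.1024685  -0.39014411 -1.38212131] 34.92463495291304
```

drive_tool --pt "-0.1 0.4 0 0" --pt "-0.4 1.4 0 0" --pt "-0.8 2.7 0 -0.1" --pt "-1.2 4 0 -0.3" --pt "-1.6 5.4 0 -0.5" --pt "-2 6.8 0 -0.7" --pt "-2.4 8.2 0 -0.9" --pt "-2.8 9.6 0 -1.1"

```text
clock: 38.8
position: [0.5965, -0.0562, 0.1836]
ee_rot: [-0.0, 0.998, 0.058, -0.003]
contact_force: [0.2, 0.8, -1.0]
width: 0.0372
gripper_force: 34.9
```

```bash
python3 -c "
from h import *
plan(.5169,-.335,.186,9)"
```

```text
clk 38.80 pos [ 0.5965 -0.0562  0.1836] phi 6.65 tilt [-0.005  0.001 -1.   ] q6 1.25 w 0.0372 -> [-4.453 10.708 -0.087] turn -2.35 deg = -0.392 u
```

drive_tool --pt "-0.6 1.4 0 0" --pt "-1.2 2.8 0 -0.1" --pt "-1.8 4.2 0 -0.2" --pt "-2.4 5.6 0 -0.3" --pt "-3 7 0 -0.4" --pt "-3.5 8.4 0 -0.4" --pt "-4 9.5 0 -0.4" --pt "-4.3 10.2 0 -0.4"

```text
clock: 39.47
position: [0.5185, -0.323, 0.1835]
ee_rot: [-0.001, 0.997, 0.077, -0.002]
contact_force: [0.7, 0.7, -0.8]
width: 0.0369
gripper_force: 34.9
```

drive_tool --pt "0 0 0.3 0" --pt "0 0 0.8 0" --pt "0 0 1.5 0" --pt "0 0 2.3 0" --pt "0 0 3.1 0" --pt "0 0 3.6 0" --pt "0 0 3.7 0" --pt "0 0 3.7 0"

```text
clock: 40.13
position: [0.5199, -0.3184, 0.0911]
ee_rot: [-0.002, 0.997, 0.078, -0.002]
contact_force: [0.1, 0.4, -0.3]
width: 0.0369
gripper_force: 34.9
```

```bash
python3 -c "
from h import *
plan(.5169,-.335,.0605,9)"
```

```text
clk 40.13 pos [ 0.5199 -0.3184  0.0911] phi 9.00 tilt [-0.005  0.004 -1.   ] q6 0.75 w 0.0369 -> [-0.218  0.643  1.222] turn 0.00 deg = 0.000 u
```

drive_tool --pt "-0.1 0.3 0 0" --pt "-0.2 0.6 0.1 0" --pt "-0.21 0.64 0.3 0" --pt "-0.21 0.64 0.5 0" --pt "-0.21 0.64 0.7 0" --pt "-0.21 0.64 0.85 0" --pt "-0.21 0.64 0.95 0" --pt "-0.21 0.64 0.95 0"

```text
clock: 40.8
position: [0.5186, -0.3362, 0.0693]
ee_rot: [-0.001, 0.997, 0.078, -0.001]
contact_force: [-1.1, 0.3, -1.3]
width: 0.0367
gripper_force: 34.9
```

```bash
python3 -c "
from h import *
plan(.5169,-.335,.0605,9)"
```

```text
clk 40.80 pos [ 0.5186 -0.3362  0.0693] phi 8.99 tilt [-0.001  0.001 -1.   ] q6 0.73 w 0.0367 -> [-0.059 -0.057  0.35 ] turn -0.01 deg = -0.001 u
```

drive_tool --pt "-0.06 -0.06 0.04 0" --pt "-0.06 -0.06 0.1 0" --pt "-0.06 -0.06 0.16 0" --pt "-0.06 -0.06 0.2 0" --pt "-0.06 -0.06 0.24 0" --pt "-0.06 -0.06 0.27 0" --pt "-0.06 -0.06 0.29 0" --pt "-0.06 -0.06 0.29 0"

```text
clock: 41.47
position: [0.5172, -0.3354, 0.0627]
ee_rot: [-0.0, 0.997, 0.078, -0.0]
contact_force: [-0.6, 0.8, -1.7]
width: 0.0371
gripper_force: 35.0
```

drive_tool --pt "0 0 0.02 0" --pt "0 0 0.03 0" --pt "0 0 0.04 0" --pt "0 0 0.05 0" --pt "0 0 0.06 0" --pt "0 0 0.07 0" --pt "0 0 0.07 0" --pt "0 0 0.07 0"

```text
clock: 42.13
position: [0.5173, -0.3354, 0.061]
ee_rot: [0.0, 0.997, 0.078, -0.0]
contact_force: [0.3, 0.0, -0.2]
width: 0.0375
gripper_force: 35.0
```

drive_tool --pt "0 0 0.01 0" --pt "0 0 0.02 0" --pt "0 0 0.03 0" --pt "0 0 0.04 0" --pt "0 0 0.04 0" --pt "0 0 0.04 0" --pt "0 0 0.04 0" --pt "0 0 0.04 0"

```text
clock: 42.8
position: [0.5174, -0.3355, 0.0608]
ee_rot: [0.0, 0.997, 0.078, 0.0]
contact_force: [-0.8, 1.7, 5.7]
width: 0.037
gripper_force: 35.9
```

drive_tool --pt "0 0 0 0" --pt "0 0 0 0" --pt "0 0 0 0" --pt "0 0 0 0" --pt "0 0 -0.3 0" --pt "0 0 -1 0" --pt "0 0 -2.2 0" --pt "0 0 -3.6 0" --grip 62

```text
clock: 43.47
position: [0.5161, -0.3346, 0.1495]
ee_rot: [-0.002, 0.997, 0.078, -0.002]
contact_force: [1.0, -0.4, 0.1]
width: 0.062
gripper_force: 0.0
```

drive_tool --pt "0 0 -1 0" --pt "-1 0 -2 0" --pt "-2.5 0 -3 0" --pt "-4 0 -3.5 0" --pt "-5 0 -3.5 0" --pt "-5 0 -3.5 0" --pt "-5 0 -3.5 0" --pt "-5 0 -3.5 0"

```text
clock: 44.13
position: [0.3942, -0.355, 0.2379]
ee_rot: [0.0, 0.997, 0.078, 0.001]
contact_force: [1.0, 0.2, 0.1]
width: 0.062
gripper_force: 0.0
```

```bash
python3 -c "
from h import *
plan(.4,-.33,.25,9)
p,d,c,W=wrist('w13')
for n,x,y,r in(('glass',.4153,-.1718,.045),('lemon',.5129,-.1637,.045),('garlic',.4201,-.3503,.045),('shaker',.5169,-.335,.04)):
  q=cyl(W,x,y,r,.02,.12); 
  if len(q)>10: print(n,len(q),q.max(0),(q.min(0)+q.max(0))/2)
"
```

```text
clk 44.13 pos [ 0.3942 -0.355   0.2379] phi 8.95 tilt [ 0.001 -0.    -1.   ] q6 0.55 w 0.0620 -> [ 0.386 -0.952 -0.485] turn -0.05 deg = -0.008 u
glass 3154 [ 0.44113362 -0.1477899   0.06774349] [ 0.41648592 -0.1729535   0.04389474]
lemon 3276 [ 0.53189721 -0.14335571  0.05621508] [ 0.5063636  -0.16665516  0.03816532]
garlic 2380 [ 0.44886842 -0.32299003  0.06109143] [ 0.42043153 -0.35104345  0.04218711]
shaker 2312 [ 0.53271101 -0.316232    0.09382708] [ 0.51392152 -0.33723933  0.06317342]
```

View pics/w13.png

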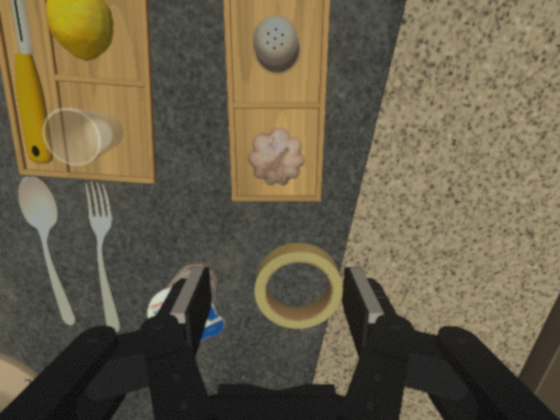

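Wrist view: garlic upright at (276,157), shaker upright at (275,43), glass standing at (85,135), lemon at (82,25), peeler in the slot at (32,90). All five are in place, so I'm handing in.

```bash
python3 -c "
from rig import order; print(order.sign_off())"
```

```text
the job is handed in; nothing more can be done
None
```

Both kits are made up and handed in at about 44 s: peeler in the slot, lemon, shot glass, garlic and shaker each in their compartments; the dropper bottle and red-capped jar were never approached.

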